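# Clear down the bench lever press

### The job

We have just knocked the entrance-hole plugs out of a batch of birdhouse fronts; please clear down the lever press. First swing its lever fully down to the stop and let it spring back up, so that the last plug lodged in the die drops into the catch pan below. Then draw the pan out, tip its plugs out into the sheet-metal bin, stand the pan upright again on the worktop centred under the die, and put the loose plugs lying on the worktop into the bin as well, leaving the birdhouse and jar alone.

Things in the scene. Friction and masses are not known exactly. Their poses are not given: they have to be found in the camera images.
- press: Fixed bench lever press: two green cheek plates on the worktop, a steel bolster plate bridging them, a green crosshead and upright steel ram above. Origin on the worktop under the die; z up, -x its open front (roughly towards the robot), y along the bolster. Frame within 55 mm of the origin in x, 135 mm in y; highest point 267 mm up. Under the bolster: free space 160 mm wide, 95 mm high
- die (a point): Centre of the 34 mm die hole on the underside of the bolster, 95 mm above the worktop. The bolster is 110 mm (press x) by 160 mm (press y) and 25 mm thick; the catch pan belongs on the worktop under this point
- lever (a joint): Angle of the press lever: 0 = at rest, raised 22 degrees above level; 0.60 = fully down at its stop. It lies across the press in the press's y-z plane, pivoted at +y; its handle sticks out past the other cheek on the -y side. Lowering the handle lowers the ram. A return spring raises it again when let go; it takes about 3 to 10 N at the handle
- lever_pivot (a point): Pivot of the lever, at (0, 88, 238) mm in the press's frame; the hinge axis is the press's x, and the handle goes down as the joint value grows
- lever_grip (a point): Middle of the lever's black round handle: 30 mm thick, 100 mm long, its axis along the lever, 265 mm from the pivot. About 337 mm above the worktop at rest and 181 mm at the stop. Can be pushed down from above or pinched across
- pan_bowl (a point): Loose catch pan, steel, under the die at the start: round and open, outside 100 mm wide at the foot, 124 mm at the rim, 62 mm high, walls 3 mm, floor 4 mm, with a straight handle; 0.2 to 0.3 kg. This point is on its axis half-way up (31 mm above its underside). Axes: z along the pan's axis to the mouth; -x towards the handle's end
- pan_handle (a point): Middle of the pan's handle: black, round, 18 mm thick, from 72 to 184 mm from the pan's axis, level, 45 mm above the pan's underside; this point is 130 mm from the axis, along the pan's -x
- bin: Loose open sheet-metal bin for the plugs: 180 mm (its x) by 220 mm (its y), 70 mm high, walls and floor 4 mm, 0.9 kg. Origin at the middle of its underside, z up
- plug_die_center (a point): Centre of the wooden plug (a disc of 32 mm diameter, 18 mm thick, 12 g, z its axis) that is lodged in the die at the start, held by spring fingers until the ram drives it out; about 104 mm above the worktop there
- plug1_center (a point): Centre of a wooden plug like the one in the die; at the start in the pan, if present at all (3 to 5 of plug1 to plug5 are)
- plug2_center (a point): Centre of a wooden plug like the one in the die; at the start in the pan, if present at all (3 to 5 of plug1 to plug5 are)
- plug3_center (a point): Centre of a wooden plug like the one in the die; at the start in the pan, if present at all (3 to 5 of plug1 to plug5 are)
- plug4_center (a point): Centre of a wooden plug like the one in the die; at the start in the pan, if present at all (3 to 5 of plug1 to plug5 are)
- plug5_center (a point): Centre of a wooden plug like the one in the die; at the start in the pan, if present at all (3 to 5 of plug1 to plug5 are)
- stray1_center (a point): Centre of a like plug lying flat loose on the worktop at the start, if present at all (2 to 4 of stray1 to stray4 are)
- stray2_center (a point): Centre of a like plug lying flat loose on the worktop at the start, if present at all (2 to 4 of stray1 to stray4 are)
- stray3_center (a point): Centre of a like plug lying flat loose on the worktop at the start, if present at all (2 to 4 of stray1 to stray4 are)
- stray4_center (a point): Centre of a like plug lying flat loose on the worktop at the start, if present at all (2 to 4 of stray1 to stray4 are)
- jar: Closed glass jar, 72 mm wide, 100 mm high, loose, to be left alone; origin at the middle of its underside
- birdhouse: Wooden birdhouse, about 165 by 160 mm and 220 mm high, loose, to be left alone; origin at the middle of its underside

How it is judged (in metres and radians):
On the way, in this order (a step that is already met when the one before it is completed fails the run):
1. the lever is swung down to its stop (value of joint lever above 0.56 rad), for 0.1 s.
2. the lever is back up and the last plug has dropped into the pan (value of joint lever below 0.08 rad and horizontal distance between plug_die_center and pan_bowl below 0.055 m and height (world z) of plug_die_center below 0.085 m), for 0.2 s.
3. the pan is tipped over the bin (angle between pan_bowl's own z axis and vertical above 1.2 rad and horizontal distance between pan_bowl and bin below 0.18 m and height (world z) of pan_bowl above 0.09 m), for 0.1 s.
At the end, for the whole second after the job is handed in: Every plug present lies inside the bin, the bin standing upright; the pan stands upright on the worktop (within 0.08 rad) with its axis within 25 mm of the die's, empty and at rest; the lever is up (below 0.08 rad) (x of plug1_center in the frame of bin between -0.09 and 0.09 m and y of plug1_center in the frame of bin between -0.11 and 0.11 m and z of plug1_center in the frame of bin between 0 and 0.068 m and x of plug2_center in the frame of bin between -0.09 and 0.09 m and y of plug2_center in the frame of bin between -0.11 and 0.11 m and z of plug2_center in the frame of bin between 0 and 0.068 m and x of plug3_center in the frame of bin between -0.09 and 0.09 m and y of plug3_center in the frame of bin between -0.11 and 0.11 m and z of plug3_center in the frame of bin between 0 and 0.068 m and x of plug4_center in the frame of bin between -0.09 and 0.09 m and y of plug4_center in the frame of bin between -0.11 and 0.11 m and z of plug4_center in the frame of bin between 0 and 0.068 m and x of plug5_center in the frame of bin between -0.09 and 0.09 m and y of plug5_center in the frame of bin between -0.11 and 0.11 m and z of plug5_center in the frame of bin between 0 and 0.068 m and x of plug_die_center in the frame of bin between -0.09 and 0.09 m and y of plug_die_center in the frame of bin between -0.11 and 0.11 m and z of plug_die_center in the frame of bin between 0 and 0.068 m and x of stray1_center in the frame of bin between -0.09 and 0.09 m and y of stray1_center in the frame of bin between -0.11 and 0.11 m and z of stray1_center in the frame of bin between 0 and 0.068 m and x of stray2_center in the frame of bin between -0.09 and 0.09 m and y of stray2_center in the frame of bin between -0.11 and 0.11 m and z of stray2_center in the frame of bin between 0 and 0.068 m and x of stray3_center in the frame of bin between -0.09 and 0.09 m and y of stray3_center in the frame of bin between -0.11 and 0.11 m and z of stray3_center in the frame of bin between 0 and 0.068 m and x of stray4_center in the frame of bin between -0.09 and 0.09 m and y of stray4_center in the frame of bin between -0.11 and 0.11 m and z of stray4_center in the frame of bin between 0 and 0.068 m and horizontal distance between pan_bowl and die below 0.025 m and height (world z) of pan_bowl below 0.037 m and angle between pan_bowl's own z axis and vertical below 0.08 rad and linear speed of each of pan, bin below 0.03 m/s and value of joint lever below 0.08 rad and angle between bin's own z axis and vertical below 0.1 rad); the robot touches nothing.
It fails at once if the jar is displaced by more than 40 mm or tipped (distance of jar from where it was at the start of the episode above 0.04 m or angle between jar's own z axis and vertical above 0.35 rad).
It fails at once if the birdhouse is displaced by more than 40 mm or tipped (distance of birdhouse from where it was at the start of the episode above 0.04 m or angle between birdhouse's own z axis and vertical above 0.35 rad).
Of plug1, plug2, plug3, plug4, plug5 only 3 to 5 are there at a start; the rules pass over those that are not, and their reading is None.
Of stray1, stray2, stray3, stray4 only 2 to 4 are there at a start; the rules pass over those that are not, and their reading is None.
At some moment in a run one of bin, stray1, stray2, stray3, stray4 may be knocked a few centimetres aside while the robot is not near it.
It also fails if it takes over 200 s, if anything falls off the work surface, if the arm or the gripper's body presses on something with over 40 N, if the wrist force passes 120 N, or if a joint passes its speed limit or range.

### The arm

A 6-joint arm with a two-finger parallel gripper is mounted at the origin on the work surface. World frame = base frame: x ahead of the robot, y to its left, z up, the work surface at z = 0. Lengths are in mm, angles in rad, forces in N, time in s.
With the tool pointing down it reaches from about 250 to 725 mm from the base axis. Payload 4 kg.
Tool frame: the origin (TCP) lies at the very end of the fingers, on their centre line; the grasp point (between the pads) lies 19 mm behind it; z points along the fingers, y is the line along which they close (so a half turn about z gives the same grasp; the last joint's range is limited). The gripper opens to 85 mm and grips with 20 to 120 N. Pads are 22 mm wide; open, the fingers measure 114 mm over their backs; the gripper's body (76 mm by 85 mm) begins 54 mm behind the grasp point. The pads swing forward as they close: fully open they stand 13 mm farther back than shut.
Start: joints at [-1.126, 0.241, 0.005, 1.335, 0, 1.571], TCP at [215.137, -451.349, 231.306] pointing down, gripper open.
Joint ranges: [-2.72, 2.72], [-1.05, 1.87], [-1.09, 1.28], [-1.99, 2.15], [-1.42, 1.44], [-3.14, 3.14]. Speed limits (rad/s): [2.79, 2.79, 3.14, 3.14, 3.14, 3.14].

### API

Orientations are given as a unit quaternion [w, x, y, z].
In Python, from rig import r, snapshot, calibration gives the robot as it stands.
- The arm moves only by the shell command python3 -m handwheel 'ROWS' [OPENING]. ROWS is JSON, a list of rows, each a list of 4 numbers: the shift along the tool's x, y, z in cm, then the turn about the tool's z in degrees. A call has 1 to 5 rows; each row shifts and turns the commanded pose from where the row before left it, along the tool's axes as they then stand; what a row does not reach is not made up. A row lasts 1/8 s, in which the tool goes at most 62.5 mm and 10.7 degrees, less where a joint would pass 70% of its speed; a pose out of reach is approached as far as the arm can. A call with a gripper value outside its range is refused whole. OPENING is the finger opening in cm, from 0 to 8.54, set as the call begins (- or left out, the last holds). The fingers move at their own pace and stop on an object; the grip force is fixed at half the most. Time passes only in rows, so rows that do not move let the fingers close. It gives the time, the measured TCP pose, the force, the opening and the grip force at its end, in the units of the state.
- r.read_state(): the state, without advancing time (a new reading comes with each control period).
- snapshot(name): name is "scene" or "top" or "wrist"; returns (picture, depth): 420x560x3 uint8, red, green, blue; 420x560 float32, mm along the optical axis (not along the pixel's ray), 0 where there is no reading.
- calibration(name): a dict with "mtx" (3x3 intrinsics, pixels), "dist_coeffs" ([k1, k2, p1, p2, k3] as OpenCV has them; the pictures are not rectified), "eye" and "orientation" of the camera in the world. Camera axes: x right, y down, z forward; pixel columns grow to the right and rows downward; lengths in mm; the calibration is good to about 2 mm. A picture is of the moment at which its call begins: read the wrist's pose just before it. calibration takes no time and is no camera call; for the wrist camera it gives the pose at the moment of the call.
- r.finish_job(): hands the job in; it is judged then, once.
The state is a dict: "time_s": time; "q": joint angles; "qd": joint speeds; "joint_torque": joint torques, N m; "tool_pos": TCP position; "ee_rot": TCP orientation; "ft_force": force on the tool from outside, world axes, zero at the start; "ft_torque": the same for the moment, N m; "gripper_width": finger opening in mm; "grip_force": force on a finger pad.
Only numpy, scipy, OpenCV 4.12 (cv2) and the standard library are available. Lean on these libraries where they do the work, as an engineer would, in place of code of your own. Each camera call takes 0.05 s, during which the arm holds its last target. There are 200 camera calls.

## Working session

There is one attempt and no reset: what is moved stays moved. The work goes in short steps, Python scripts to look and compute and a shell command to move; the robot and the scene stay as the last step left them, time stands still between calls to the robot, and variables do not carry over. Pictures are saved under pics/ and viewed, at most 16 in all, crops included, and the job is handed in when it is done.

```bash
ls; mkdir -p pics
cat > h.py <<'E'
import numpy as np, cv2
from rig import r, snapshot, calibration
from scipy.spatial.transform import Rotation as R
def rot(q): return R.from_quat([q[1],q[2],q[3],q[0]]).as_matrix()
def grab(name,fn=None):
    c=calibration(name); im,d=snapshot(name)
    if fn: cv2.imwrite('pics/'+fn,im[:,:,::-1])
    return im,d,c
def ray(c,uv):
    p=cv2.undistortPoints(np.array(uv,float).reshape(-1,1,2),np.array(c['mtx']),np.array(c['dist_coeffs'])).reshape(-1,2)
    d=np.c_[p,np.ones(len(p))]@rot(c['orientation']).T
    return np.array(c['eye']),d
def plane(c,uv,z):
    e,d=ray(c,uv); return e+d*((z-e[2])/d[:,2])[:,None]
def cloud(d,c):
    v,u=np.mgrid[0:d.shape[0],0:d.shape[1]]
    e,dr=ray(c,np.c_[u.ravel(),v.ravel()])
    P=e+dr*d.ravel()[:,None]; P[d.ravel()==0]=np.nan
    return P.reshape(d.shape+(3,))
def totool(dw):
    s=r.read_state(); return rot(s['ee_rot']).T@np.array(dw)
E
python3 - <<'E'
from h import *
for n in('scene','top','wrist'):
    im,d,c=grab(n,n+'0.png'); print(n,c['eye'],c['orientation'],c['mtx'])
    np.savez('pics/'+n+'0.npz',im=im,d=d)
s=r.read_state(); print(s); print(rot(s['ee_rot']))
E
```

```text
pics
scene [1594.6264989   168.27318851  996.47798325] [-0.29501388  0.62826236  0.64491403 -0.31990484] [[490.12321421   0.         281.99331971]
 [  0.         490.12321421 208.93025682]
 [  0.           0.           1.        ]]
top [ 337.77763436  129.12854446 1742.58983013] [-0.05277519  0.70485242 -0.70409165  0.0682114 ] [[482.7941466    0.         271.07493627]
 [  0.         482.7941466  207.62573223]
 [  0.           0.           1.        ]]
wrist [ 290.92350802 -414.25980511  373.52254292] [ 0.14003852  0.83392052 -0.52632961 -0.08912309] [[376.21625416   0.         283.31834296]
 [  0.         376.21625416 214.44979343]
 [  0.           0.           1.        ]]
{'time_s': 0.15, 'q': array([-1.12600224e+00,  2.41253073e-01,  4.02161818e-03,  1.33520368e+00,
        1.09872617e-05,  1.57078313e+00]), 'qd': array([ 0.00094267, -0.00222261,  0.00359488, -0.00100823, -0.00051021,
       -0.00247373]), 'joint_torque': array([ 4.37138078e-04, -3.72635722e+01,  2.52637947e+01,  1.24237913e-02,
        2.16176704e-05, -6.29098533e-07]), 'tool_pos': array([ 214.92956727, -450.90879265,  230.60629292]), 'ee_rot': array([-8.00438514e-04,  9.75369758e-01,  2.20574620e-01, -1.75371422e-04]), 'ft_force': array([-0.41568247, -0.41619565, -0.42304139]), 'ft_torque': array([-0.0407144 , -0.038126  ,  0.04534868]), 'grip_force': 0.0, 'gripper_width': 85.60990223302939}
[[ 9.02693612e-01  4.30283347e-01 -6.95216804e-04]
 [ 4.30283909e-01 -9.02692392e-01  1.48408207e-03]
 [ 1.10088803e-05 -1.63881201e-03 -9.99998657e-01]]
```

View pics/top0.png

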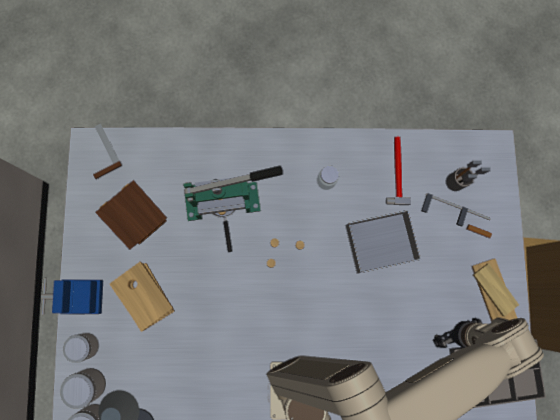

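View pics/scene0.png

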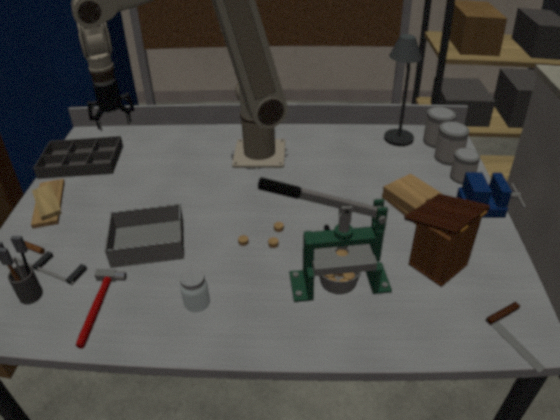

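The top view shows three strays at about (274,243), (299,245) and (270,263), the bin at (382,242), the press at (222,200) with its lever handle at (266,173), the pan handle at (227,235), the jar at (327,178) and the birdhouse at (130,213).

Run:
```python
from h import *
z=np.load('pics/top0.npz'); im,d=z['im'],z['d']; c=calibration('top')
P=cloud(d,c); hsv=cv2.cvtColor(im,cv2.COLOR_RGB2HSV)
def roi(m,u0,u1,v0,v1):
    k=np.zeros(m.shape,bool);k[v0:v1,u0:u1]=1;return m&k
V=hsv[...,2]
def rep(n,m):
    q=P[m]; print(n,m.sum(),'med',np.nanmedian(q,0).round(),'min',np.nanmin(q,0).round(),'max',np.nanmax(q,0).round())
rep('leverhandle',roi(V<60,245,290,160,185))
m=roi(V<60,215,240,222,256);rep('panhandle',m)
q=P[m];q=q[np.abs(q[:,2]-54)<12];mm=q.mean(0);u,s,vt=np.linalg.svd((q-mm)[:,:2]);t=(q-mm)[:,:2]@vt[0];print(mm,vt[0],t.min(),t.max())
# strays
o=roi((hsv[...,1]>90)&(V>120)&(hsv[...,0]<25),255,315,230,275).astype(np.uint8)
n,l,st,ce=cv2.connectedComponentsWithStats(o)
for i in range(1,n):
    if st[i,4]>10: print('stray',st[i],plane(c,[ce[i]],18).round(),np.nanmedian(P[l==i],0).round())
# press green
g=roi((hsv[...,0]>60)&(hsv[...,0]<95)&(hsv[...,1]>80),170,275,165,235)
for lo,hi in((-5,20),(20,90),(90,160),(160,215),(215,280)):
    k=g&(P[...,2]>lo)&(P[...,2]<hi)
    if k.sum()>5: rep(('green',lo,hi),k); print(cv2.minAreaRect(P[k][:,:2].astype(np.float32)))
k=roi((np.abs(P[...,2]-120)<8)&(hsv[...,1]<60),180,270,180,230);rep('bolster',k);print(cv2.minAreaRect(P[k][:,:2].astype(np.float32)))
k=roi((np.abs(P[...,2]-70)<12),335,430,200,285);rep('binrim',k);print(cv2.minAreaRect(P[k][:,:2].astype(np.float32)))
rep('jar',roi(P[...,2]>85,310,345,160,195))
k=roi(P[...,2]>100,90,172,175,255);rep('bh',k)
rep('wood block',roi(P[...,2]>15,105,180,258,335))
rep('table',roi(np.abs(P[...,2])<30,200,400,280,340))
```

```text
leverhandle 284 med [681. 114. 349.] min [666.  69. 304.] max [701. 177. 373.]
panhandle 114 med [527. 247.  52.] min [476. 232.  42.] max [579. 259.  61.]
[527.07590446 245.94037301  52.35631813] [-0.98647163 -0.16393204] -52.540480286464984 52.33624286043074
stray [271 239   7   8  45] [[510.  81.  18.]] [511.  81.  17.]
stray [296 241   8   8  50] [[502. -11.  18.]] [501. -11.  18.]
stray [267 259   8   8  47] [[437.  93.  18.]] [436.  92.  19.]
('green', -5, 20) 321 med [655. 164.  10.] min [591. 135.  -2.] max [735. 403.  19.]
((660.1049194335938, 269.8150634765625), (107.49445343017578, 264.735107421875), 9.88337230682373)
('green', 20, 90) 34 med [622. 180.  58.] min [595. 164.  20.] max [723. 395.  90.]
((633.7672119140625, 266.8212585449219), (96.10397338867188, 237.63671875), 22.17837905883789)
('green', 90, 160) 98 med [628. 183.  99.] min [596. 168.  90.] max [702. 365. 158.]
((651.4407348632812, 265.7358703613281), (105.81263732910156, 195.24168395996094), 1.5570993423461914)
('green', 160, 215) 552 med [656. 243. 180.] min [624. 171. 162.] max [694. 360. 215.]
((659.933
[... 247 characters left out ...]
88815307617), 9.104713439941406)
bolster 494 med [634. 274. 120.] min [598. 186. 112.] max [715. 356. 128.]
((662.308349609375, 270.97222900390625), (110.96659088134766, 164.83477783203125), 7.418785572052002)
binrim 348 med [ 519. -315.   68.] min [ 402. -432.   58.] max [ 620. -177.   80.]
((511.6735534667969, -304.7381896972656), (181.42457580566406, 226.9607391357422), 11.952113151550293)
jar 241 med [ 742. -111.   99.] min [ 711. -139.   85.] max [774. -82. 112.]
bh 2588 med [583. 550. 193.] min [472. 441. 159.] max [692. 659. 224.]
wood block 2296 med [320. 538.  53.] min [200. 431.  15.] max [437. 654.  66.]
table 11947 med [271.  -9.  -0.] min [ 168. -372.  -17.] max [377. 345.  17.]
```

```bash
python3 -m handwheel '[[0,0,-3,10],[0,0,-3,6],[4,-3.5,-3,0],[4,-3.5,-3,0],[4,-3.5,-3,0]]' 0; python3 -m handwheel '[[4,-3.5,-0.5,0],[4,-3.5,0,0],[4,-3.5,0,0],[4,-3.5,0,0],[4,-3.5,0,0]]'
```

```text
time_s: 0.78
tool_pos: [316.7, -326.8, 382.0]
ee_rot: [-0.0, 0.997, 0.082, -0.0]
ft_force: [1.1, -0.5, 0.8]
gripper_width: 0.6
grip_force: 0.0
time_s: 1.4
tool_pos: [485.4, -120.9, 386.1]
ee_rot: [0.0, 0.997, 0.083, -0.0]
ft_force: [0.7, -0.6, -0.1]
gripper_width: 0.1
grip_force: 0.0
```

```bash
python3 -m handwheel '[[4.7,-4,0,0],[4.7,-4,0,0],[4.7,-4,0,0],[4.7,-4,0,0],[4.7,-4,0,0]]'
python3 - <<'E'
from h import *
im,d,c=grab('wrist','w1.png'); s=r.read_state(); print(s['tool_pos'],s['q'],s['ft_force'])
E
```

```text
time_s: 2.02
tool_pos: [677.6, 111.4, 382.3]
ee_rot: [-0.0, 0.997, 0.083, 0.003]
ft_force: [1.8, -1.1, 1.1]
gripper_width: 0.2
grip_force: 0.0
[678.64507487 117.65862997 371.34725809] [0.17004004 0.78692315 1.26518217 2.05987371 0.00369097 3.13942147] [ 3.06638402  2.88047132 -9.34869152]
```

View pics/w1.png

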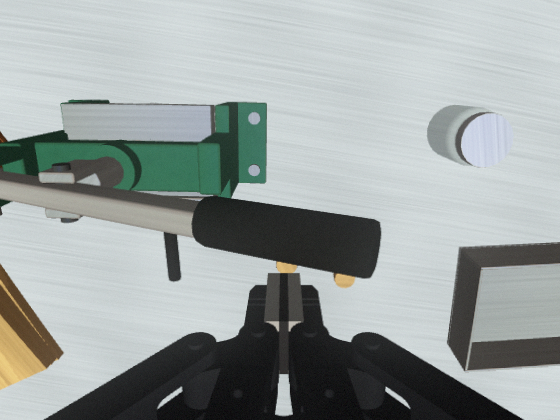

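The wrist view shows the lever handle spanning (195,215) to (380,250), with its middle at about (288,237). The closed fingers stand just above it and on the robot side, with tips at (283,275). Joint 6 is at its limit, so I'll turn the tool before pressing.

```bash
python3 -m handwheel '[[0,0,0,-10],[0,0,0,-10],[0,0,0,-10],[0,0,0,-10],[0,0,0,-10]]'; python3 -m handwheel '[[0,0,0,-10],[0,0,0,-10],[0,0,0,-10],[0,0,0,-10],[0,0,0,0]]';python3 - <<'E'
from h import *
s=r.read_state(); print(s['tool_pos'],s['q'],s['ft_force']);print(rot(s['ee_rot']).round(3))
im,d,c=grab('top'); P=cloud(d,c)
c0=np.array([im.shape]);V=cv2.cvtColor(im,cv2.COLOR_RGB2HSV)[...,2]
E
```

```text
time_s: 2.7
tool_pos: [676.7, 109.6, 382.1]
ee_rot: [0.001, 0.867, 0.499, 0.002]
ft_force: [0.3, 0.8, 0.3]
gripper_width: -0.0
grip_force: 0.0
time_s: 3.32
tool_pos: [676.7, 109.6, 382.2]
ee_rot: [0.001, 0.647, 0.762, 0.002]
ft_force: [-0.1, -0.8, -0.2]
gripper_width: -0.3
grip_force: 0.0
[676.67162034 109.55840411 382.22283126] [1.60507313e-01 7.65932818e-01 1.25481606e+00 2.05540877e+00
 1.70736360e-05 1.56779017e+00] [-0.13928761 -0.7920384  -0.22174505]
[[-0.163  0.987  0.004]
 [ 0.987  0.163  0.001]
 [ 0.     0.004 -1.   ]]
```

```bash
python3 -m handwheel '[[0.4,0.5,2,0],[0,0.4,3,0],[0,0,3,0],[0,0,3,0],[0,0,3,0]]'; python3 -m handwheel '[[0,0,2,0],[0,0,1,0],[0,0,0.5,0],[0,0,0,0],[0,0,0,0]]'
```

```text
time_s: 4.0
tool_pos: [686.7, 112.9, 245.1]
ee_rot: [0.005, 0.648, 0.762, 0.003]
ft_force: [1.7, -6.6, 8.2]
gripper_width: 0.1
grip_force: 4.4
time_s: 4.62
tool_pos: [686.4, 114.4, 209.4]
ee_rot: [0.003, 0.647, 0.762, 0.003]
ft_force: [0.1, -3.5, 4.7]
gripper_width: -0.1
grip_force: 2.8
```

```bash
python3 -m handwheel '[[0,0,0.6,0],[0,0,0.3,0],[0,0,0,0]]'; python3 -m handwheel '[[0,0,0.3,0],[0,0,0.2,0],[0,0,0,0]]'
```

```text
time_s: 5.0
tool_pos: [686.4, 115.4, 201.1]
ee_rot: [0.003, 0.647, 0.763, 0.003]
ft_force: [-1.7, -0.8, 7.6]
gripper_width: -0.1
grip_force: 3.6
time_s: 5.38
tool_pos: [686.5, 115.5, 200.7]
ee_rot: [0.004, 0.647, 0.763, 0.005]
ft_force: [-6.5, -1.9, 20.7]
gripper_width: 0.0
grip_force: 10.3
```

```bash
python3 -m handwheel '[[0,0,-3,0],[0,0,-4,0],[0,0,-4,0],[0,0,-4,0],[0,0,-3,0]]'; python3 -m handwheel '[[0,-4,0,0],[3,-4,0,0],[4,-4,1,0],[4,-4,1,0],[4.6,-0.3,1,0]]' 6;  python3 -m handwheel '[[0,0,3,-10],[0,0,3,-10],[0,0,3,-10],[0,0,3,-10],[0,0,0,-10]]';  python3 -m handwheel '[[0,0,0,-10],[0,0,0,-10],[0,0,0,-10],[0,0,0,-10],[0,0,0,0]]'
python3 - <<'E'
from h import *
s=r.read_state(); print(s['tool_pos'],s['q'],s['ft_force']);print(rot(s['ee_rot']).round(3))
im,d,c=grab('wrist','w2.png'); P=cloud(d,c)
im2,d2,c2=grab('top'); P2=cloud(d2,c2)
V=cv2.cvtColor(im2,cv2.COLOR_RGB2HSV)[...,2]
k=np.zeros(V.shape,bool);k[160:185,245:290]=1
print(np.nanmax(P2[k&(V<60)],0),np.nanmedian(P2[k&(V<60)],0))
E
```

```text
time_s: 6.0
tool_pos: [684.1, 115.1, 375.3]
ee_rot: [0.002, 0.647, 0.763, 0.003]
ft_force: [47.9, 7.7, 71.0]
gripper_width: 0.0
grip_force: 0.0
time_s: 6.62
tool_pos: [502.5, 243.1, 343.9]
ee_rot: [0.001, 0.647, 0.762, 0.001]
ft_force: [1.1, 0.3, 0.6]
gripper_width: 60.1
grip_force: 0.0
time_s: 7.25
tool_pos: [504.6, 242.7, 220.4]
ee_rot: [-0.0, 0.261, 0.965, -0.001]
ft_force: [0.1, -0.1, 0.3]
gripper_width: 60.1
grip_force: 0.0
time_s: 7.88
tool_pos: [506.5, 243.5, 223.6]
ee_rot: [0.002, -0.081, 0.997, 0.0]
ft_force: [0.2, -0.1, -0.3]
gripper_width: 59.8
grip_force: 0.0
[506.48821117 243.47724545 223.59544206] [ 4.48810002e-01  3.63871291e-01  1.55317989e-01  1.35771766e+00
 -1.31067932e-03  2.86455924e-01] [ 0.17211546 -0.07442058 -0.26758879]
[[-0.987 -0.162  0.005]
 [-0.162  0.987  0.001]
 [-0.005  0.    -1.   ]]
[702.1667708  177.01604871 369.95219398] [681.40801612 113.55571449 348.97124261]
```

View pics/w2.png

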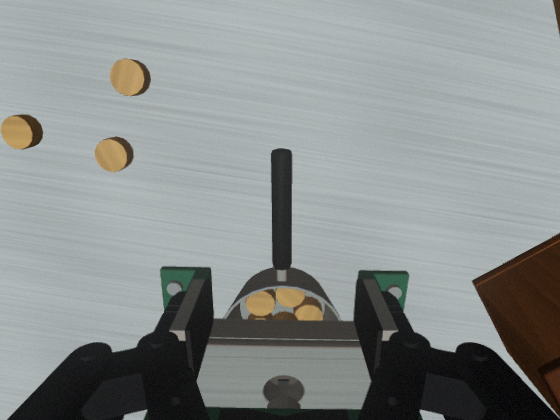

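The wrist view shows the pan handle running from (281,152) to (281,268) in line with the tool, and the bowl with four or more plugs at about (285,305). The die hole at (283,390) is empty, and the three strays are at (130,77), (20,132) and (113,155).

Run:
```python
from h import *
im,d,c=grab('wrist'); s=r.read_state()
V=cv2.cvtColor(im,cv2.COLOR_RGB2HSV)[...,2]
k=np.zeros(V.shape,np.uint8); k[145:262,255:310]=V[145:262,255:310]<70
ys,xs=np.nonzero(k); print(len(ys),ys.min(),ys.max())
p=plane(c,[[xs[ys==y].mean(),y] for y in (ys.min(),160,200,240,255)],50); print(p.round(1))
dirv=p[3]-p[1];dirv/=np.linalg.norm(dirv);print('dir',dirv,np.degrees(np.arctan2(dirv[1],dirv[0])))
end=p[0]; print('pan axis',end+184*dirv, 'pinch160',end+26*dirv, 'tool shift',totool(end+26*dirv-s['tool_pos']))
# refine die hole: dark hole on bolster top
```

```text
2147 149 261
[[474.9 236.6  50. ]
 [484.2 237.7  50. ]
 [519.3 243.8  50. ]
 [557.  250.3  50. ]
 [571.9 252.7  50. ]]
dir [0.9852682 0.1710163 0.       ] 9.84691394457975
pan axis [656.21608068 268.08644386  50.        ] pinch160 [500.54370505 241.06586897  50.        ] tool shift [  7.32266942  -1.38510368 173.66743504]
```

```bash
python3 -m handwheel '[[0.5,-0.1,4.5,0],[0,0,4.5,0],[0,0,4.5,0],[0,0,3.5,0],[0,0,2.7,0]]'; python3 -m handwheel '[[0,0,0,0],[0,0,0,0],[0,0,0,0],[0,0,0,0]]' 1
```

```text
time_s: 8.65
tool_pos: [502.3, 241.5, 25.0]
ee_rot: [0.002, -0.082, 0.997, -0.0]
ft_force: [1.1, -0.4, 0.2]
gripper_width: 59.8
grip_force: 0.0
time_s: 9.15
tool_pos: [504.2, 242.2, 28.3]
ee_rot: [0.004, -0.083, 0.997, 0.001]
ft_force: [0.9, -0.8, 0.4]
gripper_width: 15.8
grip_force: 58.4
```

```bash
python3 -m handwheel '[[0,0,0,0],[0,0,0,0]]' 1.55;python3 -m handwheel '[[0,0,0,0],[0,0,0,0]]' 1.65;  python3 -m handwheel '[[0,0,0,0],[0,0,0,0]]' 1; python3 -m handwheel '[[0,0,-1,0],[0,0,-1,0],[0,0,0,0]]'
```

```text
time_s: 9.4
tool_pos: [503.9, 242.1, 27.5]
ee_rot: [0.004, -0.083, 0.997, 0.001]
ft_force: [1.0, 0.1, 1.7]
gripper_width: 15.7
grip_force: 58.5
time_s: 9.65
tool_pos: [503.7, 242.0, 27.0]
ee_rot: [0.003, -0.083, 0.997, 0.0]
ft_force: [1.9, 0.6, 1.7]
gripper_width: 16.6
grip_force: 38.0
time_s: 9.9
tool_pos: [503.5, 241.9, 27.0]
ee_rot: [0.003, -0.083, 0.997, 0.0]
ft_force: [3.0, -0.3, 1.0]
gripper_width: 16.0
grip_force: 58.4
time_s: 10.28
tool_pos: [502.7, 241.8, 47.4]
ee_rot: [0.003, -0.083, 0.997, 0.0]
ft_force: [0.8, -0.2, -3.1]
gripper_width: 16.6
grip_force: 58.5
```

```bash
python3 -m handwheel '[[2,0,0,0],[3.5,0,0,0],[4,0,0,0],[4,0,0,0],[4,0,0,0]]';python3 -m handwheel '[[2,0,0,0],[0,0,-2,0],[0,0,-2,0],[0,0,0,0]]'
python3 - <<'E'
from h import *
im,d,c=grab('wrist','w3.png'); s=r.read_state(); print(s['tool_pos'],s['q'],s['gripper_width'])
E
```

```text
time_s: 10.9
tool_pos: [328.4, 212.4, 45.6]
ee_rot: [0.002, -0.083, 0.997, 0.0]
ft_force: [-0.2, 0.7, -1.1]
gripper_width: 16.4
grip_force: 58.6
time_s: 11.4
tool_pos: [311.3, 210.3, 86.8]
ee_rot: [0.004, -0.083, 0.997, 0.001]
ft_force: [0.7, 0.5, -1.8]
gripper_width: 15.7
grip_force: 58.6
[310.51197038 209.81424264  85.88321806] [ 0.59585265  0.12687146 -0.55109731  0.88671517 -0.00199954  0.4301644 ] 15.972147654846992
```

View pics/w3.png

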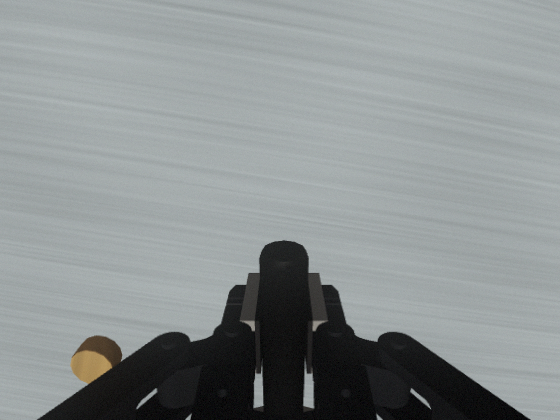

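The wrist view shows the handle held between the pads at (284,300), with the bowl hidden behind the gripper. I'll check its tilt in the scene view.

Run:
```python
from h import *
im,d,c=grab('scene'); cv2.imwrite('pics/s1.png',cv2.resize(im[90:340,180:460,::-1],None,fx=2.4,fy=2.4,interpolation=cv2.INTER_CUBIC))
im,d,c=grab('top');P=cloud(d,c)
k=(P[...,0]>380)&(P[...,0]<560)&(P[...,1]>140)&(P[...,1]<320)&(P[...,2]>40)&(P[...,2]<220)
q=P[k]; print(k.sum(),q.min(0),q.max(0))
a=q[:,0]
for lo in range(380,560,20):
    b=q[(a>=lo)&(a<lo+20)]
    if len(b): print(lo,np.percentile(b[:,2],[5,50,95]).round())
```

```text
1063 [380.97723641 174.46323094  40.11300384] [523.58962637 293.71743327 117.12277644]
380 [ 93. 101. 106.]
400 [ 51.  83. 114.]
420 [ 48.  67. 108.]
440 [ 48.  69. 104.]
460 [ 49.  71. 102.]
480 [ 47.  66. 107.]
500 [ 45.  81. 106.]
520 [ 92. 101. 109.]
```

View pics/s1.png

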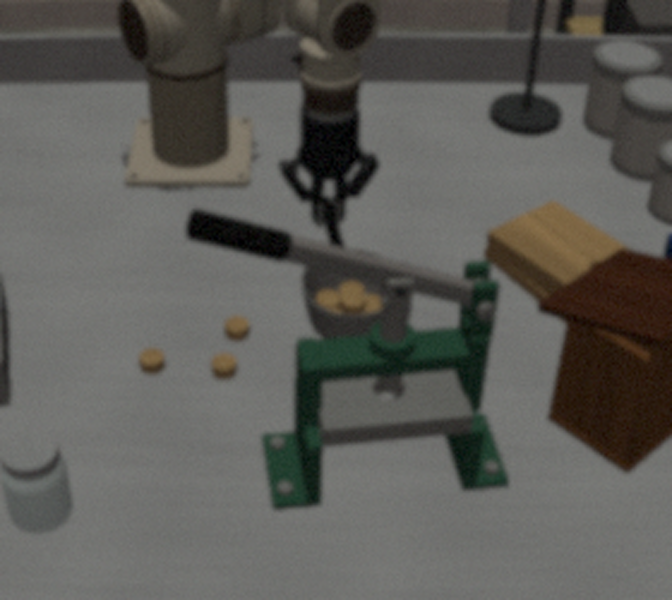

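The pan is held level with about five plugs in it. I'll lift it, turn it and carry it to the bin.

```bash
python3 -m handwheel '[[0,0,-2,0],[0,0,-4,3],[0,0,-5,6],[0,0,-5,8],[0,0,-2.5,9]]' 1;  python3 -m handwheel '[[0,0,0,9],[0,0,0,9],[0,0,0,9],[0,0,0,9],[0,0,0,9]]'; python3 -m handwheel '[[-1,0,0,8],[-3,0.7,0,5],[-4,1,0,3],[-4.5,1,0,0],[-4.5,1,0,0]]';python3 -m handwheel '[[-4.5,1,0,0],[-4.5,1,0,0],[-4.5,1,0,0],[-4.5,1,0,0],[-3,1,0,0]]'; python3 -m handwheel '[[0,0,0,0]]'
python3 - <<'E'
from h import *
s=r.read_state(); R_=rot(s['ee_rot']);print(s['q'],s['gripper_width'],np.degrees(np.arctan2(R_[1,0],R_[0,0])))
print('todo',totool(np.array([490,-197,270])-s['tool_pos']))
im,d,c=grab('top','t2.png');P=cloud(d,c)
k=np.zeros(d.shape,bool);k[195:290,330:440]=1
k&=(np.abs(P[...,2]-68)<10);print(k.sum(),cv2.minAreaRect(P[k][:,:2].astype(np.float32)))
E
```

```text
time_s: 12.18
tool_pos: [310.1, 209.9, 272.5]
ee_rot: [0.003, 0.146, 0.989, 0.002]
ft_force: [0.4, 0.1, -3.0]
gripper_width: 15.9
grip_force: 58.7
time_s: 12.8
tool_pos: [309.1, 209.4, 269.5]
ee_rot: [0.001, 0.514, 0.858, 0.001]
ft_force: [-0.3, -0.5, -3.5]
gripper_width: 16.3
grip_force: 58.7
time_s: 13.42
tool_pos: [390.9, 54.5, 269.9]
ee_rot: [0.001, 0.626, 0.78, 0.002]
ft_force: [1.3, -0.7, -2.0]
gripper_width: 15.8
grip_force: 58.7
time_s: 14.05
tool_pos: [485.0, -140.5, 269.5]
ee_rot: [0.001, 0.627, 0.779, 0.002]
ft_force: [-0.4, 1.1, -3.7]
gripper_width: 16.2
grip_force: 58.7
time_s: 14.18
tool_pos: [485.2, -140.4, 269.2]
ee_rot: [0.0, 0.627, 0.779, 0.002]
ft_force: [-0.4, 1.1, -2.6]
gripper_width: 16.0
grip_force: 58.7
[-0.28320169  0.2363434   0.09758137  1.42997123  0.002607    1.07293748] 15.959333516310727 102.29921724828638
todo [-56.34748556  -7.35645724  -0.92179624]
88 ((513.3776245117188, -313.9571533203125), (180.9311981201172, 202.9942169189453), 12.048630714416504)
```

View pics/t2.png

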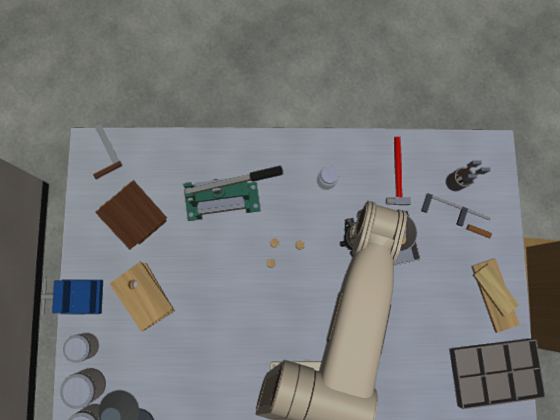

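The arm now hides most of the bin, whose lower right corner shows at about (410,255). The strays and the jar haven't moved. I'll move into place and loosen the grip in steps.

```bash
python3 -m handwheel '[[-2,-0.3,0,0],[-3,-0.4,0,0],[-0.7,0,0,0],[0,0,0,0]]';python3 -m handwheel '[[0,0,0,0],[0,0,0,0]]' 1.65;python3 -m handwheel '[[0,0,0,0],[0,0,0,0]]' 1.72
python3 - <<'E'
from h import *
im,d,c=grab('scene'); cv2.imwrite('pics/s2.png',cv2.resize(im[60:300,60:340,::-1],None,fx=2.4,fy=2.4,interpolation=cv2.INTER_CUBIC))
E
```

```text
time_s: 14.72
tool_pos: [490.0, -195.7, 271.1]
ee_rot: [0.001, 0.626, 0.78, 0.002]
ft_force: [0.2, 0.8, -2.5]
gripper_width: 16.2
grip_force: 58.7
time_s: 14.98
tool_pos: [490.3, -195.2, 271.6]
ee_rot: [0.002, 0.626, 0.78, 0.002]
ft_force: [-0.2, -0.4, -2.6]
gripper_width: 16.5
grip_force: 38.1
time_s: 15.22
tool_pos: [490.2, -195.4, 271.3]
ee_rot: [0.002, 0.626, 0.78, 0.002]
ft_force: [-0.5, -0.2, -4.2]
gripper_width: 17.2
grip_force: 22.6
```

View pics/s2.png

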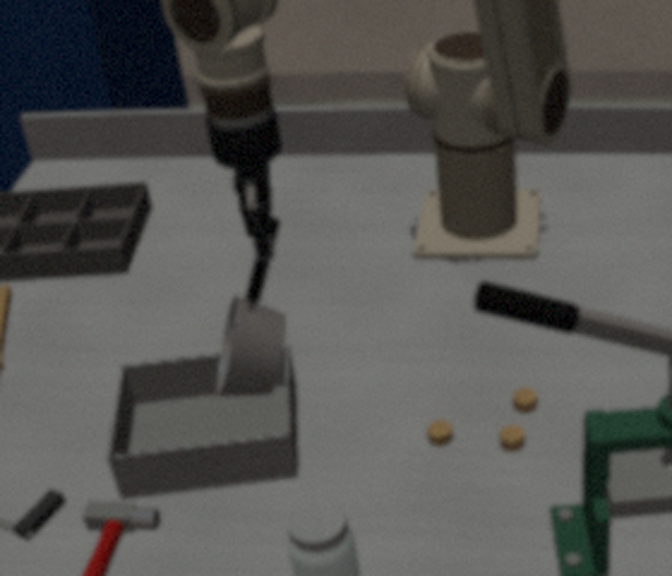

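The scene view shows the pan hanging at a tilt of about 80° over the bin's near side, bowl at (253,345), with no plugs in the bin yet. I'll grip tight and shake it forward.

```bash
python3 -m handwheel '[[-3,0,0,0],[-5,0,0,0],[0,0,0,0],[4,0,0,0],[-3,0,0,0]]' 1.72;python3 -m handwheel '[[0,0,0,0],[0,0,0,0]]' 1
python3 - <<'E'
from h import *
im,d,c=grab('scene'); cv2.imwrite('pics/s3.png',cv2.resize(im[60:300,60:340,::-1],None,fx=2.4,fy=2.4,interpolation=cv2.INTER_CUBIC))
E
```

```text
time_s: 15.9
tool_pos: [503.8, -259.6, 271.0]
ee_rot: [-0.001, 0.624, 0.781, 0.003]
ft_force: [1.5, -0.4, -1.2]
gripper_width: 17.0
grip_force: 24.7
time_s: 16.15
tool_pos: [505.4, -263.8, 271.5]
ee_rot: [0.002, 0.626, 0.78, 0.002]
ft_force: [-0.2, -0.4, -2.2]
gripper_width: 16.4
grip_force: 58.7
```

View pics/s3.png

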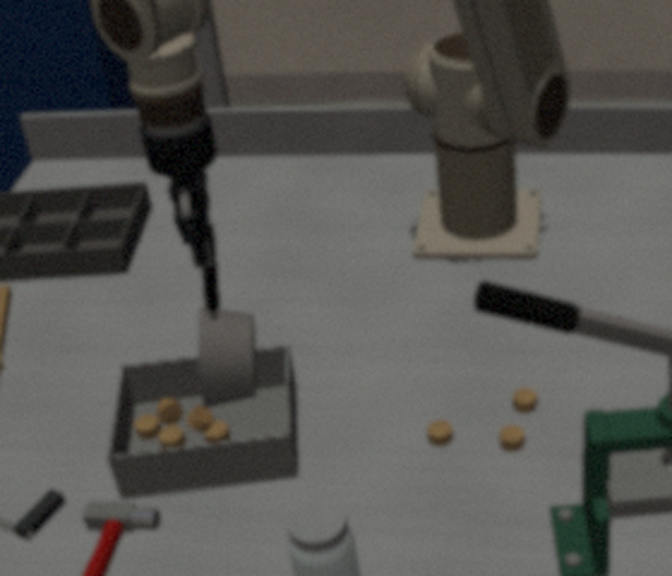

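Five plugs now lie in the bin at about (145-215, 408-435), and the pan hangs at about 85°. I'll shake it once more and then lift it out.

```bash
python3 -m handwheel '[[-3,0,0,0],[-3,0,0,0],[3,0,0,0],[4,0,0,0],[-5,0,0,0]]' 1.70;python3 -m handwheel '[[0,0,0,0],[0,0,-3,0],[0,0,-5,0],[0,0,-4,0],[0,0,0,0]]' 1
python3 - <<'E'
from h import *
im,d,c=grab('scene'); cv2.imwrite('pics/s4.png',cv2.resize(im[40:300,60:340,::-1],None,fx=2.3,fy=2.3,interpolation=cv2.INTER_CUBIC))
s=r.read_state();print(s['q'])
E
```

```text
time_s: 16.82
tool_pos: [511.7, -296.0, 270.3]
ee_rot: [-0.002, 0.623, 0.782, 0.003]
ft_force: [1.6, -1.0, -1.3]
gripper_width: 17.2
grip_force: 32.1
time_s: 17.45
tool_pos: [514.6, -303.5, 396.0]
ee_rot: [0.006, 0.626, 0.78, 0.003]
ft_force: [-0.3, -0.5, -1.8]
gripper_width: 16.9
grip_force: 58.9
[-0.53495909  0.46073141  0.74002995  1.84130763  0.00380902  0.81775721]
```

View pics/s4.png

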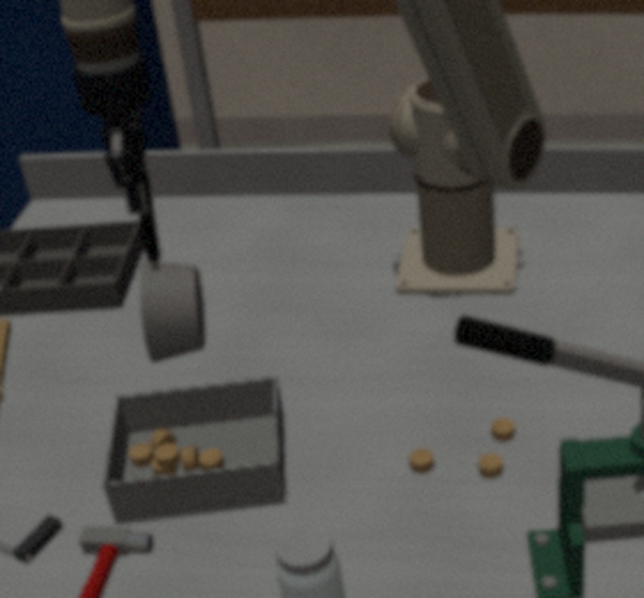

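Six plugs are now in the bin, the most the pan could have held. I'll carry the hanging pan back in front of the press.

```bash
python3 -m handwheel '[[2,0.3,0,0],[4,0.7,0,0],[5,0.7,0,0],[5,0.7,0,0],[5,0.7,0,0]]' 1;python3 -m handwheel '[[5,0.7,0,0],[5,0.7,0,0],[5,0.7,0,0],[5,0.7,0,0],[5,0.7,0,0]]';python3 -m handwheel '[[5,0.7,0,0],[2.5,0.5,0,0],[0,0,2,-6],[0,0,3,-9],[0,0,4,-10]]';python3 -m handwheel '[[0,0,3,-10],[0,0,2,-10],[0,0,0,-10],[0,0,0,-10],[0,0,0,-10]]';python3 -m handwheel '[[0,0,0,-10],[0,0,0,-2.5],[0,0,0,0]]'
python3 - <<'E'
from h import *
s=r.read_state(); R_=rot(s['ee_rot']);print(s['q'],s['gripper_width'],np.degrees(np.arctan2(R_[1,0],R_[0,0])))
print('todo',totool(np.array([482,239,210])-s['tool_pos']))
im,d,c=grab('scene'); cv2.imwrite('pics/s5.png',cv2.resize(im[90:340,180:460,::-1],None,fx=2.4,fy=2.4,interpolation=cv2.INTER_CUBIC))
E
```

```text
time_s: 18.12
tool_pos: [497.1, -89.7, 389.5]
ee_rot: [0.0, 0.626, 0.78, 0.001]
ft_force: [0.1, 0.3, -2.4]
gripper_width: 16.8
grip_force: 58.9
time_s: 18.75
tool_pos: [477.1, 161.6, 389.7]
ee_rot: [0.001, 0.626, 0.78, 0.001]
ft_force: [-0.0, 0.4, -3.3]
gripper_width: 17.0
grip_force: 58.9
time_s: 19.38
tool_pos: [473.6, 236.1, 299.4]
ee_rot: [0.002, 0.44, 0.898, 0.001]
ft_force: [1.2, 0.2, -2.5]
gripper_width: 16.9
grip_force: 59.0
time_s: 20.0
tool_pos: [473.1, 235.6, 249.5]
ee_rot: [0.001, 0.019, 1.0, -0.0]
ft_force: [0.2, 0.4, -1.8]
gripper_width: 16.7
grip_force: 58.9
time_s: 20.38
tool_pos: [473.3, 235.6, 249.9]
ee_rot: [0.001, -0.087, 0.996, -0.0]
ft_force: [0.2, 0.2, -2.4]
gripper_width: 16.1
grip_force: 58.9
[ 0.46270122  0.28955771  0.11871896  1.3979243  -0.0014068   0.28883705] 16.121106978689376 -170.03834716157385
todo [-9.02791111  1.85162609 39.92713068]
```

View pics/s5.png

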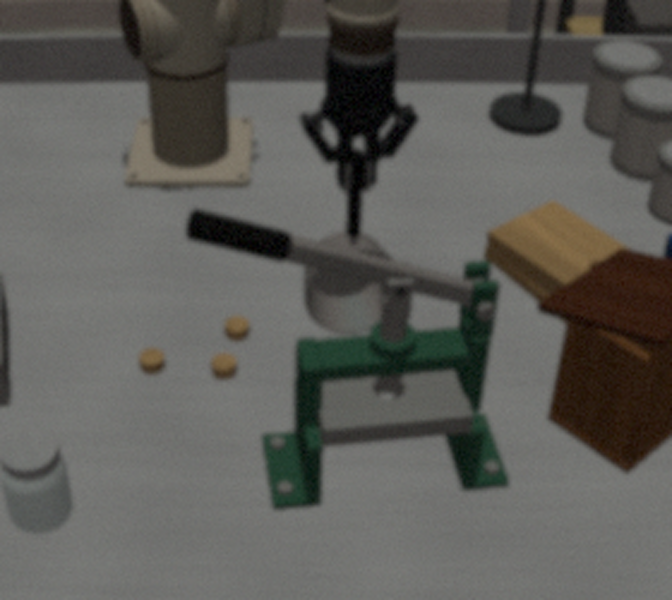

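The pan hangs empty at (345,285), mouth towards the press. I'll lower it to the worktop and roll it upright by drawing back.

```bash
python3 -m handwheel '[[0,0,2.5,0],[0,0,1.8,0],[0,0,0,0]]' 1;python3 -m handwheel '[[0,0,0.7,0],[0,0,0,0]]';python3 -m handwheel '[[1.5,0,0.6,0],[1.5,0,0.4,0],[0,0,0,0]]' 1.65
```

```text
time_s: 20.8
tool_pos: [473.3, 235.4, 206.5]
ee_rot: [0.0, -0.087, 0.996, -0.001]
ft_force: [0.0, -0.1, -2.5]
gripper_width: 16.5
grip_force: 58.8
time_s: 21.05
tool_pos: [474.9, 236.1, 201.7]
ee_rot: [0.003, -0.087, 0.996, 0.0]
ft_force: [-0.3, -0.4, -1.6]
gripper_width: 16.3
grip_force: 58.8
time_s: 21.42
tool_pos: [446.6, 231.5, 194.9]
ee_rot: [0.006, -0.087, 0.996, 0.001]
ft_force: [-1.4, -0.1, 9.4]
gripper_width: 16.6
grip_force: 52.3
```

```bash
python3 -m handwheel '[[2,0,0.5,0],[2,0,0.8,0],[2,0,1,0],[0,0,0,0]]' 1.70;python3 -m handwheel '[[2,0,1.3,0],[2,0,1.6,0],[0,0,0,0]]'
python3 - <<'E'
from h import *
im,d,c=grab('top');P=cloud(d,c);s=r.read_state();print(s['tool_pos'])
k=(P[...,0]>400)&(P[...,0]<585)&(P[...,1]>165)&(P[...,1]<330)&(P[...,2]>12)&(P[...,2]<220)
q=P[k];a=q[:,0];print(k.sum())
for lo in range(400,590,15):
    b=q[(a>=lo)&(a<lo+15)]
    if len(b): print(lo,len(b),np.percentile(b[:,2],[5,50,95]).round())
E
```

```text
time_s: 21.92
tool_pos: [388.9, 222.5, 174.9]
ee_rot: [0.009, -0.087, 0.996, 0.003]
ft_force: [-5.2, -1.8, 27.4]
gripper_width: 16.9
grip_force: 34.1
time_s: 22.3
tool_pos: [345.3, 214.4, 141.9]
ee_rot: [0.003, -0.088, 0.996, 0.002]
ft_force: [-10.3, -1.6, 20.1]
gripper_width: 17.3
grip_force: 29.6
[345.96104267 214.62909444 142.22503243]
545
400 81 [ 19.  86. 116.]
415 90 [ 14.  34. 105.]
430 105 [14. 28. 80.]
445 137 [15. 30. 60.]
460 114 [22. 31. 53.]
475 16 [28. 34. 44.]
520 1 [12. 12. 12.]
550 1 [13. 13. 13.]
```

```bash
python3 -m handwheel '[[1.5,0,1.5,0],[1.5,0,1.8,0],[1.5,0,1.8,0],[0,0,0,0]]' 1.75;python3 -m handwheel '[[1,0,1.8,0],[1,0,1.8,0],[0.7,0,1.5,0],[0,0,0,0]]'
```

```text
time_s: 22.85
tool_pos: [301.9, 205.5, 87.6]
ee_rot: [0.002, -0.088, 0.996, 0.0]
ft_force: [-1.2, -0.0, 0.9]
gripper_width: 17.8
grip_force: 10.5
time_s: 23.35
tool_pos: [277.5, 201.5, 36.9]
ee_rot: [0.003, -0.087, 0.996, 0.0]
ft_force: [-0.5, -0.0, -0.8]
gripper_width: 17.5
grip_force: 9.9
```

```bash
python3 -m handwheel '[[0.3,0,0.7,0],[0,0,0.3,0],[0,0,0,0]]' 1.75;python3 -m handwheel '[[0,0,0,0],[0,0,0,0],[0,0,0,0]]' 4
python3 - <<'E'
from h import *
im,d,c=grab('top','t3.png');P=cloud(d,c);s=r.read_state();print(s['tool_pos'],s['ft_force'])
k=(P[...,0]>330)&(P[...,0]<585)&(P[...,1]>120)&(P[...,1]<330)&(P[...,2]>45)&(P[...,2]<80)
q=P[k];a=q[:,0];print(k.sum(),q.min(0),q.max(0),cv2.minEnclosingCircle(q[q[:,0]>360][:,:2].astype(np.float32)))
for lo in range(330,590,15):
    b=q[(a>=lo)&(a<lo+15)]
    if len(b): print(lo,len(b),np.percentile(b[:,2],[5,50,95]).round())
cv2.imwrite('pics/t3c.png',cv2.resize(im[190:330,180:320,::-1],None,fx=4,fy=4))
E
```

```text
time_s: 23.72
tool_pos: [274.5, 201.0, 26.8]
ee_rot: [0.003, -0.087, 0.996, 0.0]
ft_force: [0.3, -0.2, 2.4]
gripper_width: 17.3
grip_force: 10.0
time_s: 24.1
tool_pos: [274.0, 200.7, 26.5]
ee_rot: [0.003, -0.087, 0.996, 0.0]
ft_force: [0.5, 0.1, 0.3]
gripper_width: 40.0
grip_force: 0.0
[273.96502694 200.64979397  26.55090042] [-0.51938216 -0.29867161 -0.24283724]
191 [330.98114237 161.51573928  45.19098296] [447.51839387 279.4771338   70.31452474] ((387.03955078125, 220.05096435546875), 61.413116455078125)
330 40 [47. 57. 64.]
345 19 [46. 56. 68.]
360 18 [49. 57. 66.]
375 16 [45. 57. 64.]
390 16 [46. 61. 66.]
405 19 [48. 57. 64.]
420 24 [48. 57. 63.]
435 39 [47. 60. 66.]
```

View pics/t3c.png

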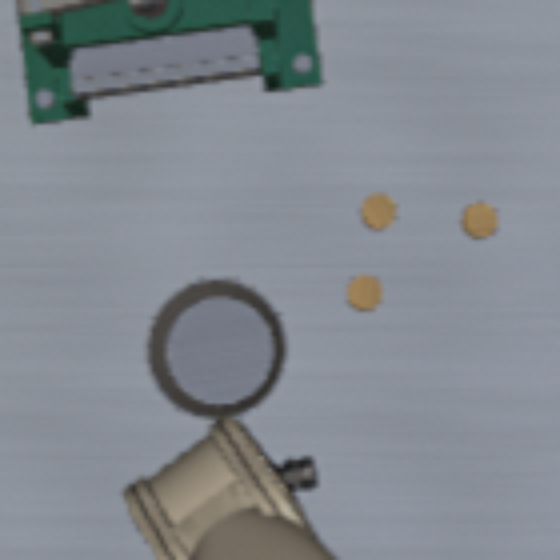

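The pan stands upright and empty at top-crop pixel (217,347), and the three strays are unmoved. I'll re-grip farther back on the handle and slide the pan home.

```bash
python3 -m handwheel '[[1.5,0,0,0],[1,0,0,0],[0,0,0,0]]' 4;python3 -m handwheel '[[0,0,0,0],[0,0,0,0],[0,0,0,0]]' 1;python3 -m handwheel '[[0,0,-0.8,0],[-2,0,0,0],[-4,0,0,0],[-4.5,0,0,0],[-4.5,0,0,0]]';python3 -m handwheel '[[-4.5,0,0,0],[-4,0,0,0],[-3,0,0,0],[-1,0,0,0],[0,0,0,0]]'
python3 - <<'E'
from h import *
im,d,c=grab('scene'); cv2.imwrite('pics/s6.png',cv2.resize(im[190:320,260:420,::-1],None,fx=4,fy=4,interpolation=cv2.INTER_CUBIC))
s=r.read_state();print(s['tool_pos'],s['ft_force'])
E
```

```text
time_s: 24.52
tool_pos: [247.9, 195.7, 26.2]
ee_rot: [0.002, -0.088, 0.996, -0.0]
ft_force: [-0.8, -0.2, -0.6]
gripper_width: 40.1
grip_force: 0.0
time_s: 24.9
tool_pos: [249.6, 196.6, 26.5]
ee_rot: [0.003, -0.087, 0.996, 0.0]
ft_force: [-1.0, 1.0, 0.7]
gripper_width: 16.4
grip_force: 58.4
time_s: 25.52
tool_pos: [398.0, 222.2, 35.2]
ee_rot: [0.002, -0.087, 0.996, -0.0]
ft_force: [-0.5, 0.2, -1.0]
gripper_width: 16.1
grip_force: 58.5
time_s: 26.15
tool_pos: [519.5, 243.6, 35.4]
ee_rot: [0.002, -0.087, 0.996, -0.0]
ft_force: [-0.6, -0.4, -1.3]
gripper_width: 16.0
grip_force: 58.5
[518.71061101 243.49012147  35.36837269] [-0.58485034  0.68536667 -1.69367656]
```

```bash
python3 -m handwheel '[[-0.2,0,0.6,0],[0,0,0.3,0],[0,0,0,0]]';python3 -m handwheel '[[0,0,0,0],[0,0,0,0],[0,0,0,0]]' 5;python3 -m handwheel '[[1,0,-3,0],[1,0,-5,0],[1,0,-5,0],[0,0,-5,0],[0,0,0,0]]'
python3 - <<'E'
from h import *
im,d,c=grab('wrist','w4.png'); s=r.read_state();print(s['tool_pos'],s['q'])
V=cv2.cvtColor(im,cv2.COLOR_RGB2HSV)[...,2]
k=np.zeros(V.shape,np.uint8); k[100:262,255:310]=V[100:262,255:310]<70
ys,xs=np.nonzero(k); print(len(ys),ys.min(),ys.max())
p=plane(c,[[xs[ys==y].mean(),y] for y in (ys.min(),ys.min()+15,ys.max()-5)],50); print(p.round(1))
dirv=p[2]-p[1];dirv/=np.linalg.norm(dirv);print('pan axis',p[0]+184*dirv)
im,d,c=grab('top','t4.png');P=cloud(d,c);hsv=cv2.cvtColor(im,cv2.COLOR_RGB2HSV)
o=((hsv[...,1]>90)&(hsv[...,2]>110)&(hsv[...,0]<25)).astype(np.uint8)
n,l,st,ce=cv2.connectedComponentsWithStats(o)
for i in range(1,n):
    if 10<st[i,4]<90: print('plug',st[i],plane(c,[ce[i]],18).round())
k=np.zeros(d.shape,bool);k[195:290,330:440]=1
k&=(np.abs(P[...,2]-70)<10);print(k.sum(),cv2.minAreaRect(P[k][:,:2].astype(np.float32)))
E
```

```text
time_s: 26.58
tool_pos: [521.5, 244.3, 27.0]
ee_rot: [0.002, -0.087, 0.996, 0.0]
ft_force: [-1.2, -0.2, -0.3]
gripper_width: 16.1
grip_force: 58.9
time_s: 26.95
tool_pos: [522.5, 244.5, 27.2]
ee_rot: [0.003, -0.087, 0.996, 0.0]
ft_force: [0.2, 0.0, 0.1]
gripper_width: 49.9
grip_force: 0.0
time_s: 27.58
tool_pos: [494.4, 240.3, 212.1]
ee_rot: [0.008, -0.087, 0.996, 0.002]
ft_force: [-0.1, 0.6, -0.8]
gripper_width: 50.1
grip_force: 0.0
[493.05452666 239.68369386 209.30232046] [ 0.45337594  0.33720692  0.07943744  1.30189668 -0.00161454  0.2790962 ]
1872 166 261
[[476.1 236.9  50. ]
 [488.7 239.   50. ]
 [557.  251.   50. ]]
pan axis [657.40416364 268.51873114  50.        ]
plug [469 227  19   8  25] [[ 553. -667.   18.]]
plug [389 235   9   8  58] [[ 525. -351.   18.]]
plug [383 237   5   8  34] [[ 517. -321.   18.]]
plug [271 239   7   8  45] [[510.  81.  18.]]
plug [373 238   9   8  56] [[ 513. -291.   18.]]
plug [296 241   8   8  50] [[502. -11.  18.]]
plug [395 241  14  13  85] [[ 495. -382.   18.]]
plug [267 259   8   8  47] [[437.  93.  18.]]
plug [526 261   1  13  13] [[ 419. -840.   18.]]
332 ((511.369873046875, -304.2251892089844), (181.16954040527344, 225.2749481201172), 11.855222702026367)
```

View pics/w4.png

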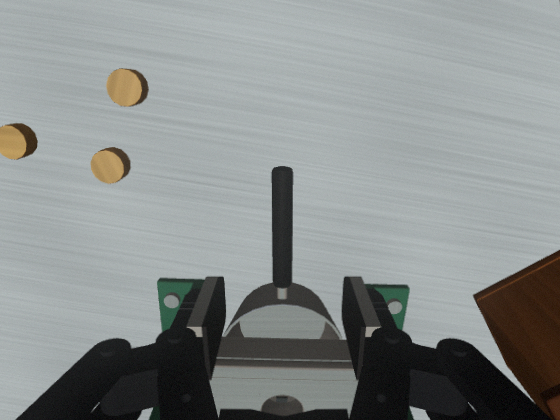

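The pan is under the die, empty, handle from (282,168) to (282,285). Next come the strays, nearest first.

```bash
python3 -m handwheel '[[2.6,-4.5,2,0],[2.6,-4.5,4,0],[2.8,-4.5,4.5,0],[0,0,4,0],[0,0,0,0]]' 5.5
python3 - <<'E'
from h import *
im,d,c=grab('wrist'); s=r.read_state();print(s['tool_pos'])
hsv=cv2.cvtColor(im,cv2.COLOR_RGB2HSV)
o=((hsv[...,1]>90)&(hsv[...,2]>140)&(hsv[...,0]<25)).astype(np.uint8)
n,l,st,ce=cv2.connectedComponentsWithStats(o)
for i in range(1,n):
    if st[i,4]>100: p=plane(c,[ce[i]],16)[0];print(st[i],p.round(),totool(p-s['tool_pos']).round())
E
```

```text
time_s: 28.3
tool_pos: [435.5, 98.1, 64.0]
ee_rot: [-0.002, -0.086, 0.996, -0.0]
ft_force: [-0.1, -0.3, -0.1]
gripper_width: 55.0
grip_force: 0.0
[437.8296858   99.00680712  66.10400336]
[ 243  225   57   52 2206] [439.  92.  16.] [ 0. -7. 50.]
[  60  298   50   43 1633] [504. -13.  16.] [ -46. -122.   50.]
[ 210  334   47   40 1466] [513.  80.  16.] [-70. -32.  50.]
```

```bash
python3 -m handwheel '[[0,-0.7,3.5,0],[0,0,2.7,0],[0,0,0,0]]';python3 -m handwheel '[[0,0,0,0],[0,0,0,0],[0,0,0,0],[0,0,-5,0],[0,0,-5,0]]' 2.2;python3 -m handwheel '[[0,-4,-2,0],[0,-5,0,0],[0,-5.5,0,0],[0,-5.5,0,0],[0,-5.5,0,0]]' ;python3 -m handwheel '[[0,-5.5,0,0],[0,-3,0,0],[0,-1,3,0],[0,0,1,0],[0,0,0,0]]'
```

```text
time_s: 28.72
tool_pos: [441.0, 93.1, 5.4]
ee_rot: [0.002, -0.088, 0.996, 0.0]
ft_force: [1.2, -0.1, 0.5]
gripper_width: 54.8
grip_force: 0.0
time_s: 29.35
tool_pos: [440.8, 92.7, 107.6]
ee_rot: [0.003, -0.087, 0.996, 0.0]
ft_force: [1.0, -0.6, 0.2]
gripper_width: 29.1
grip_force: 59.3
time_s: 29.98
tool_pos: [485.7, -160.4, 127.2]
ee_rot: [0.004, -0.087, 0.996, -0.0]
ft_force: [1.0, -0.6, -0.1]
gripper_width: 29.0
grip_force: 59.3
time_s: 30.6
tool_pos: [501.0, -251.1, 85.5]
ee_rot: [0.002, -0.087, 0.996, 0.001]
ft_force: [-0.6, -1.2, -0.8]
gripper_width: 29.1
grip_force: 59.3
```

```bash
python3 -m handwheel '[[0,0,1,0],[0,0,0,0]]' 5.5;python3 -m handwheel '[[0,0,-4,0],[-1,5,-2,0],[-1.2,5.5,0,0],[-1.2,5.5,0,0],[-1.2,5.5,0,0]]' ;python3 -m handwheel '[[-1.2,5.5,1,0],[-1,5.4,3,0],[0,0,3,0],[0,0,0,0]]'
cat > st.py <<'E'
from h import *
im,d,c=grab('wrist'); s=r.read_state();print(s['tool_pos'])
hsv=cv2.cvtColor(im,cv2.COLOR_RGB2HSV)
o=((hsv[...,1]>90)&(hsv[...,2]>140)&(hsv[...,0]<25)).astype(np.uint8)
n,l,st,ce=cv2.connectedComponentsWithStats(o)
for i in range(1,n):
    if st[i,4]>100: p=plane(c,[ce[i]],16)[0];print(st[i],p.round(),totool(p-s['tool_pos']).round())
E
python3 st.py
```

```text
time_s: 30.85
tool_pos: [501.6, -251.3, 75.7]
ee_rot: [0.003, -0.088, 0.996, 0.0]
ft_force: [-0.2, 0.9, -0.6]
gripper_width: 55.1
grip_force: 0.0
time_s: 31.48
tool_pos: [509.6, -30.4, 136.9]
ee_rot: [0.004, -0.087, 0.996, 0.0]
ft_force: [1.1, -0.1, -0.2]
gripper_width: 55.1
grip_force: 0.0
time_s: 31.98
tool_pos: [510.3, 79.6, 64.5]
ee_rot: [0.0, -0.088, 0.996, -0.0]
ft_force: [-1.0, 0.1, -0.1]
gripper_width: 55.1
grip_force: 0.0
[511.74605165  79.06642231  66.030641  ]
[  90  179   57   55 2363] [503. -12.  16.] [ 24. -89.  50.]
[ 255  223   56   51 2209] [512.  79.  16.] [ 0.  0. 50.]
```

```bash
python3 -m handwheel '[[0,0,3.5,0],[0,0,2.7,0],[0,0,0,0]]';python3 -m handwheel '[[0,0,0,0],[0,0,0,0],[0,0,0,0],[0,0,-5,0],[0,0,-5,0]]' 2.2;python3 -m handwheel '[[0.5,-4,-2,0],[1,-5,0,0],[1,-5.5,0,0],[1,-5.5,0,0],[1,-5.5,0,0]]' ;python3 -m handwheel '[[0.4,-5,0,0],[0,-2,1,0],[0,0,3,0],[0,0,1,0],[0,0,0,0]]'; python3 -m handwheel '[[0,0,0,0],[0,0,0,0]]' 5.5
```

```text
time_s: 32.4
tool_pos: [512.3, 77.9, 4.1]
ee_rot: [0.002, -0.086, 0.996, 0.0]
ft_force: [0.2, -0.3, 0.6]
gripper_width: 54.7
grip_force: 0.0
time_s: 33.02
tool_pos: [512.3, 78.7, 106.0]
ee_rot: [0.003, -0.087, 0.996, 0.0]
ft_force: [1.0, 0.3, 0.1]
gripper_width: 29.2
grip_force: 59.5
time_s: 33.65
tool_pos: [512.6, -182.1, 125.5]
ee_rot: [0.004, -0.087, 0.996, -0.0]
ft_force: [0.6, 0.1, -0.6]
gripper_width: 29.2
grip_force: 59.5
time_s: 34.28
tool_pos: [520.1, -248.6, 73.3]
ee_rot: [0.002, -0.088, 0.996, 0.001]
ft_force: [0.9, -0.3, 0.0]
gripper_width: 29.3
grip_force: 59.5
time_s: 34.52
tool_pos: [521.5, -249.7, 75.2]
ee_rot: [0.004, -0.087, 0.996, -0.0]
ft_force: [-0.4, -0.5, 0.3]
gripper_width: 54.8
grip_force: 0.0
```

```bash
python3 -m handwheel '[[0,0,-4,0],[-0.3,4,-2,0],[-0.5,5.5,0,0],[-0.5,5.5,0,0],[-0.5,5.5,2,0]]';python3 -m handwheel '[[-0.5,3.2,3,0],[0,0,2,0],[0,0,0,0]]'; python3 st.py
```

```text
time_s: 35.15
tool_pos: [504.5, -43.3, 116.4]
ee_rot: [0.006, -0.087, 0.996, -0.0]
ft_force: [1.4, 0.7, -0.7]
gripper_width: 55.1
grip_force: 0.0
time_s: 35.52
tool_pos: [501.1, -11.7, 63.4]
ee_rot: [0.002, -0.088, 0.996, 0.0]
ft_force: [0.2, -0.4, -0.7]
gripper_width: 55.1
grip_force: 0.0
[502.15754507 -12.16166507  64.38355584]
[ 254  225   57   51 2209] [503. -12.  16.] [-1.  0. 48.]
```

```bash
python3 -m handwheel '[[0,0,3.5,0],[0,0,2.5,0],[0,0,0,0]]';python3 -m handwheel '[[0,0,0,0],[0,0,0,0],[0,0,0,0],[0,0,-5,0],[0,0,-5,0]]' 2.2;python3 -m handwheel '[[1.5,-4.5,-2,0],[1.5,-5,0,0],[1.5,-5.5,0,0],[1.3,-5.5,0,0],[0,-2,1,0]]' ;python3 -m handwheel '[[0,0,3,0],[0,0,1,0],[0,0,0,0]]'; python3 -m handwheel '[[0,0,0,0],[0,0,0,0]]' 5.5;python3 -m handwheel '[[0,0,-5,0],[2,0,-6,0],[5,0,-3,0],[5,0,0,0],[5,0,0,0]]';python3 -m handwheel '[[3,3,0,0],[0,5,0,0],[0,5,0,0],[0,5,0,0],[0,0,0,0]]'
python3 - <<'E'
from h import *
im,d,c=grab('top','t5.png');P=cloud(d,c);hsv=cv2.cvtColor(im,cv2.COLOR_RGB2HSV)
k=np.zeros(d.shape,bool);k[195:290,330:440]=1
k&=(np.abs(P[...,2]-70)<10);print(k.sum(),cv2.minAreaRect(P[k][:,:2].astype(np.float32)))
k=np.zeros(d.shape,bool);k[160:185,245:290]=1
print('lever',np.nanmedian(P[k&(hsv[...,2]<60)],0))
im2,_,_=grab('scene')
a=cv2.resize(im[120:330,100:440,::-1],(790,300 if 0 else 488));cv2.imwrite('pics/t5c.png',a)
E
```

```text
time_s: 35.95
tool_pos: [501.9, -12.9, 3.8]
ee_rot: [0.002, -0.086, 0.996, 0.0]
ft_force: [-0.3, 1.1, 1.5]
gripper_width: 55.2
grip_force: 0.0
time_s: 36.58
tool_pos: [501.9, -12.4, 105.7]
ee_rot: [0.003, -0.087, 0.996, 0.0]
ft_force: [0.1, 1.0, -0.3]
gripper_width: 29.3
grip_force: 59.3
time_s: 37.2
tool_pos: [484.4, -247.6, 115.4]
ee_rot: [0.005, -0.085, 0.996, -0.001]
ft_force: [-0.1, 0.6, -0.3]
gripper_width: 29.4
grip_force: 59.4
time_s: 37.58
tool_pos: [483.6, -243.0, 73.2]
ee_rot: [0.002, -0.088, 0.996, 0.001]
ft_force: [-0.2, 0.1, 0.1]
gripper_width: 29.6
grip_force: 59.4
time_s: 37.83
tool_pos: [485.0, -244.0, 74.9]
ee_rot: [0.004, -0.087, 0.996, -0.0]
ft_force: [1.0, -0.4, -0.1]
gripper_width: 55.0
grip_force: 0.0
time_s: 38.45
tool_pos: [315.3, -274.0, 213.6]
ee_rot: [0.004, -0.088, 0.996, -0.001]
ft_force: [-1.2, -0.8, 0.1]
gripper_width: 55.1
grip_force: 0.0
time_s: 39.08
tool_pos: [254.7, -99.2, 212.5]
ee_rot: [0.004, -0.09, 0.996, -0.0]
ft_force: [0.4, -0.6, 0.2]
gripper_width: 54.8
grip_force: 0.0
334 ((511.32513427734375, -304.37652587890625), (181.72689819335938, 224.74900817871094), 12.258034706115723)
lever [681.44681665 113.54443955 348.8220825 ]
```

View pics/t5c.png

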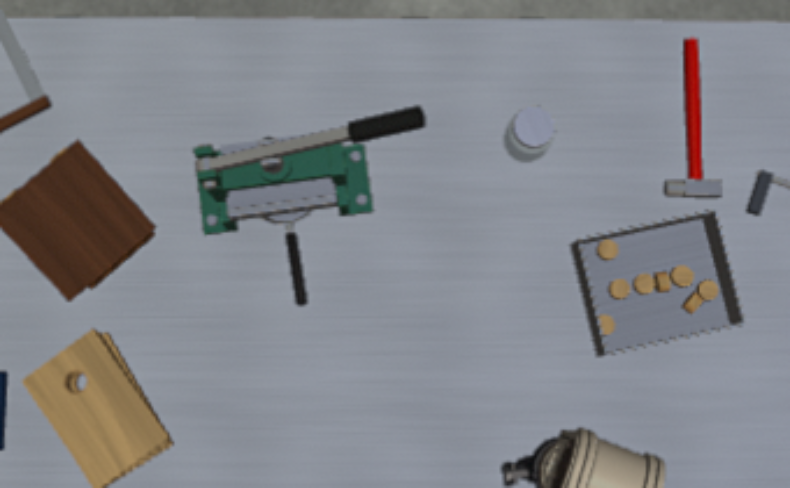

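Run:
```python
from h import *
im,d,c=grab('top');P=cloud(d,c);hsv=cv2.cvtColor(im,cv2.COLOR_RGB2HSV)
o=((hsv[...,1]>80)&(hsv[...,2]>90)&(hsv[...,0]<25)).astype(np.uint8)
n,l,st,ce=cv2.connectedComponentsWithStats(o)
for i in range(1,n):
    if 10<st[i,4]<250: print(st[i],plane(c,[ce[i]],20)[0].round(),np.nanpercentile(P[l==i][:,2],[10,50,95]).round())
im,d,c=grab('scene'); cv2.imwrite('pics/s7.png',cv2.resize(im[190:280,90:210,::-1],None,fx=6,fy=6,interpolation=cv2.INTER_CUBIC))
```

```text
[357 223   9   9  55] [ 566. -234.   20.] [17. 22. 31.]
[469 225  23  13 114] [ 552. -673.   20.] [15. 20. 29.]
[383 235  15  11  98] [ 521. -339.   20.] [29. 37. 45.]
[373 238   9   8  59] [ 512. -290.   20.] [17. 21. 27.]
[524 238  34  49 237] [ 492. -875.   20.] [-426. -417. -294.]
[362 240   9   9  56] [ 505. -251.   20.] [14. 20. 28.]
[395 241  14  14  94] [ 494. -381.   20.] [18. 25. 37.]
[358 256   6   8  34] [ 450. -230.   20.] [19. 21. 31.]
```

View pics/s7.png

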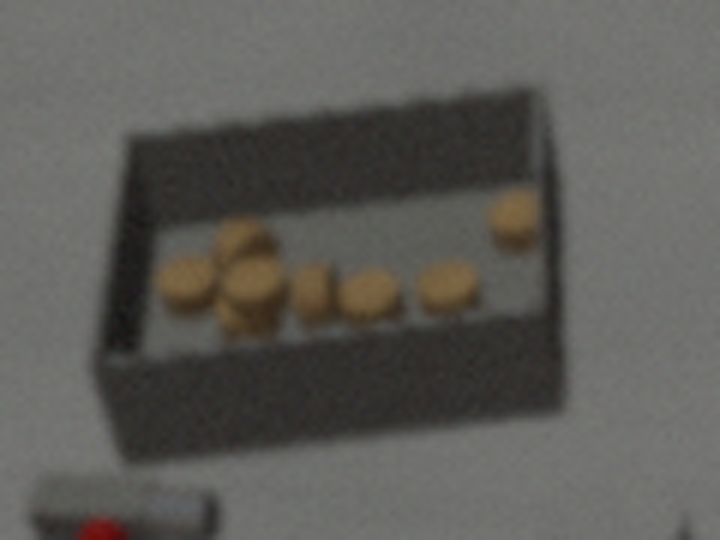

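The bin holds all nine plugs: six from the pan, two of them stacked at about (250,290), and three strays, one hidden by the front wall. The top view showed the pan in place and the lever up, so I'm handing in.

```bash
python3 -c "from rig import r; print(r.finish_job())"
```

```text
the job is handed in; nothing more can be done
None
```

The job is handed in (the interface returned no verdict): the press was cycled, the pan was emptied into the bin and stood back upright about 3 mm off the die axis, and by my count all nine plugs are in the bin, including the three from the worktop; the jar and birdhouse were left alone.

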